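Shut the sample case and fasten its hasp

ROBOT

A 6-joint arm with a two-finger parallel gripper is mounted at the origin on the work surface. World frame = base frame: x ahead of the robot, y to its left, z up, the work surface at z = 0. Lengths are in m, angles in rad, forces in N, time in s.
With the tool pointing down it reaches from about 0.4 to 0.825 m from the base axis. Payload 7 kg.
Tool frame: the origin (TCP) lies on the centre line of the jaws, within the pads' length; the fingertips stand 22 mm ahead of it and the grasp point (between the pads) lies 3 mm ahead of it; z points along the fingers, y is the line along which they close (so a half turn about z gives the same grasp; the last joint's range is limited). The gripper opens to 88 mm and grips with 3 to 60 N. Pads are 19 mm wide; open, the fingers measure 130 mm over their backs; the gripper's body (78 mm by 193 mm) begins 47 mm behind the grasp point.
Start: joints at [-0.888, 0.359, 0.012, 0, -1.224, -0.288], TCP at [0.26, -0.623, 0.249] pointing down, gripper open.
Joint ranges: [-3.07, 3.07], [-1.43, 2.12], [-1.02, 1.25], [-3.03, 1.67], [-3.05, -0], [-3.03, 3.03]. Speed limits (rad/s): [2.39, 2.39, 3.01, 3.14, 3.14, 3.14].

INTERFACE

Orientations are given as [roll, pitch, yaw] about the fixed x, y, z axes, in that order (R = Rz(yaw) Ry(pitch) Rx(roll)).
In Python, from station import arm gives the robot as it stands.
- The arm moves only by the tool arm_command, never from a script. Its argument "series" is one flat list of numbers, 7 for each row, row after row: the turn, a rotation vector about the tool's x, y, z each as a share of 90 degrees, from -1 to 1, then the shift along the tool's x, y, z each as a share of 0.1 m, from -1 to 1, then the opening, from 0 (shut) to 1 (fully open). A call has 1 to 8 rows; each row is the pose to reach, as a shift and turn from the pose commanded when the call began, along the tool's axes at that moment; what a row does not reach only later rows make up. A row lasts 1/8 s, in which the tool goes at most 62.5 mm and 10.7 degrees, less where a joint would pass 70% of its speed; a pose out of reach is approached as far as the arm can. A call with a number of a shift or a turn outside -1 to 1 is refused whole. A call with a gripper value outside its range is refused whole. The fingers move at their own pace and stop on an object; "force" is the grip in N (left out, the last holds). Time passes only in rows, so rows that repeat a pose let the fingers close. It gives the time, the measured TCP pose, the force, the opening and the grip force at its end, in the units of the state.
- arm.get_state(): the state, without advancing time (a new reading comes with each control period).
- arm.grab_frame(name): name is "scene" or "top" or "wrist"; returns the picture (384x512x3 uint8, blue, green, red); there is no depth.
- arm.camera_model(name): a dict with "fovy" (degrees; the focal length in pixels is half the picture's height over the tangent of half this angle, whatever the lens; pixels are square), "cx", "cy" (the principal point, pixels), "pose" (4x4, takes a point from camera to world coordinates). Camera axes: x right, y down, z forward; pixel columns grow to the right and rows downward; lengths in m; the calibration is good to about 2 mm. A picture is of the moment at which its call begins: read the wrist's pose just before it. camera_model takes no time and is no camera call; for the wrist camera it gives the pose at the moment of the call.
- arm.job_done(): hands the job in; it is judged then, once.
The state is a dict: "t": time; "q": joint angles; "qd": joint speeds; "joint_efforts": joint torques, N m; "eef_pos": TCP position; "ee_rot": TCP orientation; "force": force on the tool from outside, world axes, zero at the start; "moment": the same for the moment, N m; "width": finger opening in m; "gripper_force": force on a finger pad.
Only numpy, scipy, OpenCV 4.12 (cv2) and the standard library are available. Lean on these libraries where they do the work, as an engineer would, in place of code of your own. Each camera call takes 0.05 s, during which the arm holds its last target. There are 200 camera calls.

TASK

Close the open sample case for transport: press its blue lid down until it snaps fully shut, then swing the steel hasp over to the front and down over the yellow staple, and push it until it snaps flat behind the red spring catch. Press firmly but do not force anything, leave the things around the case alone, and let go at the end.

Things in the scene. Friction and masses are not known exactly. Their poses are not given: they have to be found in the camera images.
- case: grey sample case full of vials, fixed to the bench: 140 mm deep (x) x 240 mm wide (y), walls 125 mm high. Origin: centre of its underside; its own -x is its front (roughly towards the robot), z up. In the middle of the front are the yellow staple on a dark plate and below it the red spring catch.
- lid (a joint): blue lid's angle (rad) about a hinge along the case's y at its far top rim: 0 shut, grows as the front rises, 1.3 wide open; stiff (0.3 N m), stays where left. From 0.09 to 0.045 rad a bead in its skirt rides over hidden spring noses: pressing down on the front half with about 10 to 20 N gets it past, it snaps and is held at 0. Stopped short of that, the hasp does not fit over the staple.
- lid_hinge (a point): middle of the lid's hinge line: case x +70 mm, 128 mm above the bench. Its axes turn with the lid (at angle 0: the case's axes). The lid is 250 mm wide and 16 mm thick; its outer (top) face is z = 16 mm here, from x -152 (front edge) to +5 mm, with a skirt 20 mm deep below its front edge. Two flat black patches at y +85 and -85 mm mark where to press clear of the hasp
- lid_edge (a point): middle of the lid's front top edge, at (-152, 0, 16) mm in the frame of lid_hinge; 144 mm above the bench when shut
- hasp (a joint): steel hasp's angle (rad) about its pin (along y) on the lid's front edge, measured from the lid: 0 flat against the front over the staple, 1.57 straight out, 3.14 straight up off the lid, 3.7 leaning back (stop). Stays where left (0.06 N m). Below about 0.08 its tip rides over the red catch: 10 to 17 N pushed towards the case halfway along gets it past; it snaps, held at 0.
- hasp_hinge (a point): centre of the hasp's pin, (-158, 0, 12) mm in lid_hinge; lid shut: case x -88, 140 mm above the bench. Axes turn with the hasp; at angle 0 with the lid shut they are the case's. The strap runs along -z: 4 mm thick (x -5 to -1, the -x face outside when closed), 56 mm wide, tip at z -92; a slot 28 mm wide from z -52 to -72 goes over the staple
- hasp_tip (a point): middle of the hasp's rounded free end, 90 mm from the pin
- staple (a point): middle of the free end of the yellow staple, 18 mm wide, 10 mm high, at case x -106, z 78 mm. With the hasp closed it stands 13 mm out of the strap's outer face (case x -93), so push on the strap above it (about 45 mm below the pin) or beside it; a finger at the tip meets the red catch. Lean the tool back about 30 degrees for this: an upright gripper's body meets the lid
- red_catch (a point): centre of the red spring catch, a round bar 36 mm wide and 10 mm thick at case x -97, z 45 mm; it is pushed down and springs back up before the hasp's tip. Its black housing is 60 mm wide, from the case's front out to x -102 and up to z 38 mm
- solvent_bottle: clear glass solvent bottle with blue cap, 80 mm across, 200 mm tall, standing beside the case; origin: centre of its underside, z up. Leave it alone.
- vial_rack: green vial rack 100 x 130 x 56 mm on the other side of the case; origin: centre of its underside. Leave it alone.
- reagent_jar: amber jar, 56 mm across, 85 mm tall, standing ahead of the case to one side; origin: centre of its underside, z up. Leave it alone.
- wrench: steel open-ended wrench, 160 mm long, lying flat ahead of the case to the other side; origin: its middle, x towards its jaws. Leave it alone.

How it is judged:
On the way, in this order (a step that is already met when the one before it is completed fails the run):
1. the lid is snapped shut while the hasp is still swung out of the way (value of joint lid below 0.025 rad and value of joint hasp above 0.3 rad), for 0.2 s.
2. the hasp is over the staple and snapped behind its spring catch (value of joint hasp below 0.05 rad and value of joint lid below 0.025 rad), for 0.2 s.
At the end, for the whole second after the job is handed in: The lid is shut (below 0.025 rad) and the hasp lies over the staple behind its catch (below 0.05 rad), both at rest and held by their catches; bottle, rack, jar and wrench within 30 mm of where they stood and not tipped by more than 0.4 rad (all of step 2 and velocity of joint each of lid, hasp below 0.05 rad/s and not (distance of any of solvent_bottle, vial_rack, reagent_jar, wrench from where it was at the start of the episode above 0.03 m or angle between any of solvent_bottle, vial_rack, reagent_jar, wrench's own z axis and vertical above 0.4 rad)); the robot touches nothing.
It fails at once if something is forced: the robot presses on the case, lid or hasp with more than 50 N (contact force between any of the fingers, the arm and case above 50 N).
It fails at once if the bottle, rack, jar or wrench is pushed more than 30 mm or tipped (distance of any of solvent_bottle, vial_rack, reagent_jar, wrench from where it was at the start of the episode above 0.03 m or angle between any of solvent_bottle, vial_rack, reagent_jar, wrench's own z axis and vertical above 0.4 rad).
It also fails if it takes over 53 s, if anything falls off the work surface, if the arm or the gripper's body presses on something with over 40 N, if the wrist force passes 120 N, or if a joint passes its speed limit or range.

## Working session

There is one attempt and no reset: what is moved stays moved. The work goes in short steps, Python scripts to look and compute and a tool call to move; the robot and the scene stay as the last step left them, time stands still between calls to the robot, and variables do not carry over. Pictures are saved under pics/ and viewed, at most 10 in all, crops included, and the job is handed in when it is done.

Besides the shell and the picture viewer there is one more tool, called by a JSON object that holds its "fn" and its "kwargs". arm_command: Moves the arm, as the interface text tells. Its arguments: {"type":"object","properties":{"series":{"type":"array"},"force":{"type":"number"}},"required":["series"]}

```bash
mkdir -p pics; ls
python3 - <<'E'
from station import arm
import cv2,numpy as np
s=arm.get_state();print({k:np.round(v,3) for k,v in s.items()})
for n in("scene","top"):
    cv2.imwrite(f"pics/{n}0.png",arm.grab_frame(n));m=arm.camera_model(n);print(n,m["fovy"],m["cx"],m["cy"],np.round(m["pose"],4).tolist(),[k for k in m])
E
```

```text
pics
{'t': np.float64(0.0), 'q': array([-0.888,  0.359,  0.011, -0.   , -1.224, -0.288]), 'qd': array([-0.001, -0.   ,  0.   , -0.001, -0.003, -0.   ]), 'joint_efforts': array([ 0.0000e+00, -5.8272e+01,  2.9306e+01,  6.9980e+00,  7.0000e-03,
       -0.0000e+00]), 'eef_pos': array([ 0.259, -0.623,  0.248]), 'ee_rot': array([ 3.14 , -0.   , -2.747]), 'force': array([-0.193, -0.149, -0.619]), 'moment': array([-0.009,  0.003,  0.002]), 'gripper_force': np.float64(0.0), 'width': np.float64(0.088)}
scene 47.35225330446015 249.61128173250978 190.80039219388655 [[0.4624, 0.8449, -0.2689, 0.782], [0.8867, -0.4416, 0.1372, -0.1056], [-0.0029, -0.3019, -0.9533, 0.9947], [0.0, 0.0, 0.0, 1.0]] ['fovy', 'cx', 'cy', 'pose']
top 57.664045830562486 255.19446622463977 194.91413220533354 [[0.0213, -0.993, 0.1164, 0.4486], [-0.9995, -0.0238, -0.0202, 0.0472], [0.0228, -0.1159, -0.993, 1.0813], [0.0, 0.0, 0.0, 1.0]] ['fovy', 'cx', 'cy', 'pose']
```

View pics/scene0.png

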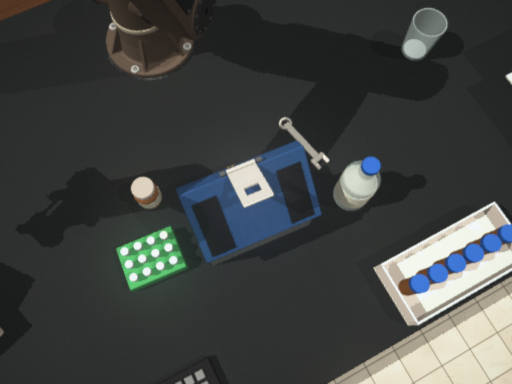

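View pics/top0.png

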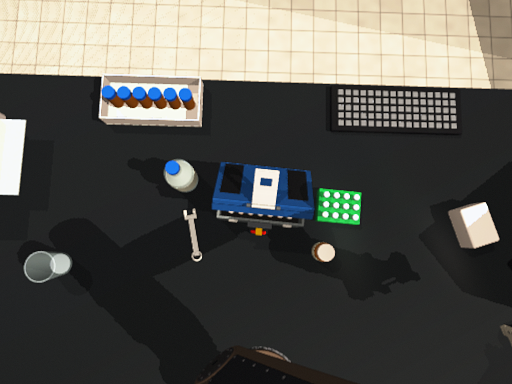

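The scene view shows the lid open with its black patches, and the pale hasp leaning back (scene px ~250,185). The top view shows the yellow staple and red catch at about (258,231), the bottle at (180,175), the rack at (340,206), the jar at (323,252) and the wrench at (194,235). I'll enlarge both views.

Run:
```python
import cv2,numpy as np
a=cv2.imread("pics/top0.png")[155:245,205:325]; b=cv2.imread("pics/scene0.png")[135:270,165:335]
a=cv2.resize(a,None,fx=4.9,fy=4.9,interpolation=cv2.INTER_CUBIC)[:, :590]
b=cv2.resize(b,None,fx=4.4,fy=4.4,interpolation=cv2.INTER_CUBIC)
f=lambda i:np.clip(i.astype(float)*1.8+25,0,255).astype(np.uint8)
cv2.imwrite("pics/topc.png",f(a));cv2.imwrite("pics/scenec.png",f(b));print(a.shape,b.shape)
```

```text
(441, 588, 3) (594, 748, 3)
```

View pics/topc.png

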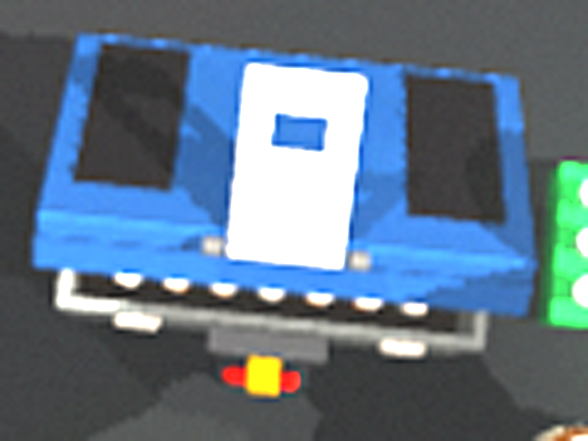

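View pics/scenec.png

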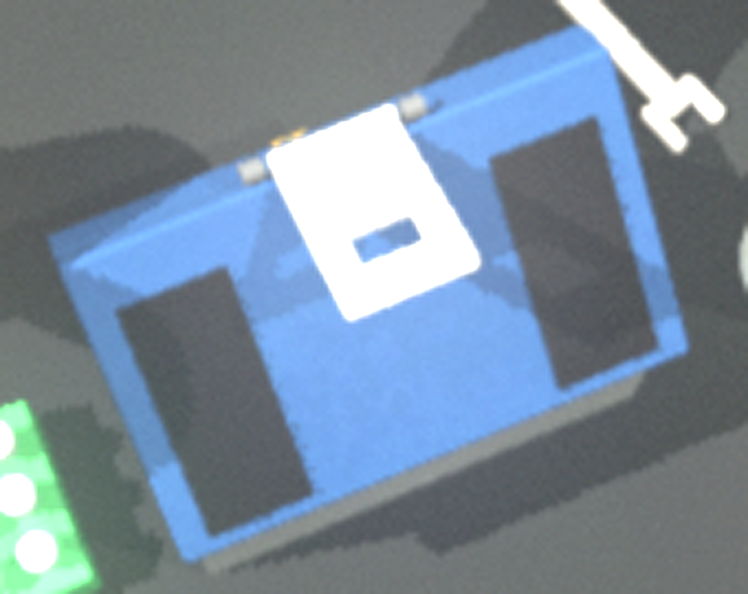

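The crops show these points. Lid face corners in the top crop: (43,212), (533,257), (522,77), (80,37). The same corners in the scene crop: (610,50), (75,265), (190,558), (687,350). I can also see the hasp knuckles, the hasp end corners and the yellow staple at (264,376). Next I'll triangulate them.

```bash
cat > h.py <<'E'
import numpy as np,cv2
from station import arm
def K(m):
    f=192/np.tan(np.radians(m["fovy"]/2)); return np.array([[f,0,m["cx"]],[0,f,m["cy"]],[0,0,1]])
def P(m): return K(m)@np.linalg.inv(np.array(m["pose"]))[:3]
def tri(ma,a,mb,b):
    X=cv2.triangulatePoints(P(ma),P(mb),np.array(a,float).T,np.array(b,float).T); return (X[:3]/X[3]).T
def onz(m,p,z):
    T=np.array(m["pose"]); d=T[:3,:3]@np.linalg.inv(K(m))@np.r_[p,1.]; return T[:3,3]+d*(z-T[2,3])/d[2]
def proj(m,X):
    x=P(m)@np.c_[X,np.ones(len(X))].T; return (x[:2]/x[2]).T
E
python3 - <<'E'
from h import *
t=arm.camera_model("top");s=arm.camera_model("scene")
A=np.array([(43,212),(533,257),(522,77),(80,37),(212,245),(360,262),(368,75),(245,65)])/4.9+[205,155]
B=np.array([(610,50),(75,265),(190,558),(687,350),(412,105),(250,170),(352,318),(480,265)])/4.4+[165,135]
X=tri(t,A,s,B);print(np.round(X,4))
print("err",np.round(proj(t,X)-A,1).tolist(),np.round(proj(s,X)-B,1).tolist())
print("widths",np.linalg.norm(X[0]-X[1]),np.linalg.norm(X[2]-X[3]),"depth",np.linalg.norm(X[1]-X[2]),np.linalg.norm(X[0]-X[3]))
yd=X[0]-X[1]+X[3]-X[2]; yaw=np.arctan2(-yd[0],yd[1]);print("yaw",yaw)
f=(X[0]+X[1])/2;b=(X[2]+X[3])/2;d=f-b;print("lid",np.arctan2(d[2],np.hypot(*d[:2])))
img=cv2.imread("pics/top0.png");h=cv2.cvtColor(img,cv2.COLOR_BGR2HSV)
def cen(lo,hi,roi,z):
    m=cv2.inRange(h,lo,hi);k=np.zeros_like(m);k[roi[1]:roi[3],roi[0]:roi[2]]=1
    v,u=np.nonzero(m*k);p=np.array([u.mean(),v.mean()]);print(len(u),p,(u.min(),u.max(),v.min(),v.max()),onz(t,p,z))
cen((20,120,100),(35,255,255),(240,220,280,245),.083)
cen((0,150,100),(8,255,255),(240,220,280,245),.050)
cen((45,120,60),(80,255,255),(300,170,380,240),.05)
print("jar",onz(t,[324,251],.085),"bottle cap",onz(t,[173,168],.2),"wrench",onz(t,[188,212],0),onz(t,[197,257],0))
E
```

```text
[[ 0.5377  0.132   0.2387]
 [ 0.5206 -0.1101  0.2432]
 [ 0.6311 -0.123   0.1387]
 [ 0.6495  0.1249  0.1258]
 [ 0.5222  0.0463  0.2409]
 [ 0.5158 -0.0269  0.2387]
 [ 0.6024 -0.0244  0.2809]
 [ 0.6058  0.0319  0.2752]]
err [[-0.7, -0.4], [-0.9, -0.4], [-1.0, -0.5], [-0.4, -0.2], [-0.0, -0.0], [-0.1, -0.1], [-0.7, -0.4], [0.3, 0.1]] [[-0.7, 0.0], [-0.8, 0.0], [-1.0, 0.0], [-0.4, 0.0], [-0.0, 0.0], [-0.1, 0.0], [-0.7, 0.0], [0.3, -0.0]]
widths 0.2427351920668954 0.24888833812518177 depth 0.15267160208303837 0.15902054975968294
yaw -0.07241682557706956
lid 0.7720942651222413
40 [258.225 230.95 ] (np.int64(255), np.int64(261), np.int64(228), np.int64(234)) [0.46249814 0.01600213 0.083     ]
26 [258.42307692 231.80769231] (np.int64(251), np.int64(265), np.int64(230), np.int64(234)) [0.46045961 0.01433832 0.05      ]
986 [337.78397566 206.51724138] (np.int64(316), np.int64(361), np.int64(188), np.int64(224)) [ 0.54055017 -0.22088866  0.05      ]
jar [ 0.40993558 -0.17168179  0.085     ] bottle cap [0.61606587 0.24058826 0.2       ] wrench [0.51722033 0.23168601 0.        ] [0.38067908 0.19841163 0.        ]
```

```bash
cat >> h.py <<'E'
from scipy.spatial.transform import Rotation as Ro
O=np.array([.558,.008,0]);YAW=-.07
RC=Ro.from_euler('z',YAW)
def w(x,y,z): return O+RC.apply([x,y,z])
def rt(lean=0,dyaw=0,flip=1):  # tool z down leaned; tool y along case x (flip), or case y via dyaw=90
    return None
def cmd(pos,R,base=None):
    s=arm.get_state(); p,Rb=(np.array(s["eef_pos"]),Ro.from_euler('xyz',s["ee_rot"])) if base is None else base
    print("t",s["t"],"F",np.round(s["force"],1),"turn/90",np.round((Rb.inv()*R).as_rotvec()/(np.pi/2),3),"shift/.1",np.round(Rb.inv().apply(pos-p)/.1,3))
# tool down, y along case +-x
def mat(y,z): 
    y=np.array(y,float);z=np.array(z,float); return Ro.from_matrix(np.c_[np.cross(y,z),y,z])
DOWNX=RC*mat([-1,0,0],[0,0,-1])
E
python3 -c "
from h import *
cmd(w(-.005,-.085,.28),DOWNX)"
```

```text
t 0.1 F [0.3 0.6 0.3] turn/90 [ 0.001  0.    -0.704] shift/.1 [-4.756  3.937 -0.318]
```

{"fn": "arm_command", "kwargs": {"series": [0,0,0,-0.95,0.8,-0.1,0,0,0,0,-0.95,0.8,-0.1,0], "force": 10}}

```text
t: 0.35
eef_pos: [0.3165, -0.5116, 0.2576]
ee_rot: [3.14, -0.001, -2.749]
force: [1.3, 0.4, 0.5]
width: 0.0732
gripper_force: 0.0
```

{"fn": "arm_command", "kwargs": {"series": [0,0,0,-0.95,0.8,-0.1,0,0,0,0,-0.95,0.8,-0.1,0]}}

```text
t: 0.6
eef_pos: [0.3739, -0.4005, 0.2684]
ee_rot: [3.141, -0.0, -2.747]
force: [1.3, 0.2, 0.5]
width: 0.0532
gripper_force: 0.0
```

{"fn": "arm_command", "kwargs": {"series": [0,0,0,-0.95,0.8,-0.1,0,0,0,0,-0.95,0.8,-0.1,0]}}

```text
t: 0.85
eef_pos: [0.4308, -0.29, 0.2786]
ee_rot: [3.142, 0.0, -2.747]
force: [2.0, 0.6, -0.2]
width: 0.0329
gripper_force: 0.0
```

```bash
python3 -c "
from h import *
s=arm.get_state();print(s['eef_pos'],s['ee_rot'],s['width'],s['q'])
cmd(w(-.005,-.085,.28),DOWNX)"
```

```text
[ 0.43080394 -0.28996112  0.27864476] [ 3.14150707e+00  7.02903785e-05 -2.74686118e+00] 0.032916061162351795 [-2.14199384e-01  8.13143844e-02 -2.79586779e-01 -1.18011478e-04
 -1.20988646e+00 -9.61823798e-01]
t 0.85 F [ 2.   0.6 -0.2] turn/90 [ 0.     0.    -0.704] shift/.1 [-1.894  1.524 -0.013]
```

{"fn": "arm_command", "kwargs": {"series": [0,0,0,-0.95,0.76,0,0,0,0,0,-0.95,0.76,0,0]}}

```text
t: 1.1
eef_pos: [0.4893, -0.1831, 0.2787]
ee_rot: [-3.142, 0.0, -2.746]
force: [1.1, -0.8, -0.1]
width: 0.0135
gripper_force: 0.0
```

{"fn": "arm_command", "kwargs": {"series": [0,0,-0.704,-0.94,0.76,0,0,0,0,-0.704,-0.94,0.76,0,0,0,0,-0.704,-0.94,0.76,0,0,0,0,-0.704,-0.94,0.76,0,0,0,0,-0.704,-0.94,0.76,0,0,0,0,-0.704,-0.94,0.76,0,0,0,0,-0.704,-0.94,0.76,0,0]}}

```text
t: 1.98
eef_pos: [0.5461, -0.0789, 0.2782]
ee_rot: [3.141, -0.0, -1.642]
force: [0.7, 0.0, -0.1]
width: 0.0004
gripper_force: 0.0
```

Run:
```python
from h import *
s=arm.get_state();print(s['eef_pos'],s['ee_rot'],s['width'],s['q'])
r=.12
for th in (.77,.6,.45,.3,.2,.12,.09,.045,0):
    c,n=np.cos(th),np.sin(th); print(th,end=" ")
    cmd(w(.07-r*c+.016*n,-.085,.128+r*n+.016*c+.022),DOWNX)
```

```text
[ 0.54614229 -0.07888827  0.27824081] [ 3.14092426e+00 -5.99130490e-05 -1.64214741e+00] 0.00042773682408398883 [ 2.11449371e-01  1.37889166e-01 -2.15364112e-01 -1.37434452e-04
 -1.21820161e+00 -2.82752974e-01]
0.77 t 1.975 F [ 0.7  0.  -0.1] turn/90 [ 0.    -0.    -0.001] shift/.1 [-0.025 -0.008  0.332]
0.6 t 1.975 F [ 0.7  0.  -0.1] turn/90 [ 0.    -0.    -0.001] shift/.1 [-0.025  0.142  0.473]
0.45 t 1.975 F [ 0.7  0.  -0.1] turn/90 [ 0.    -0.    -0.001] shift/.1 [-0.025  0.253  0.617]
0.3 t 1.975 F [ 0.7  0.  -0.1] turn/90 [ 0.    -0.    -0.001] shift/.1 [-0.025  0.341  0.775]
0.2 t 1.975 F [ 0.7  0.  -0.1] turn/90 [ 0.    -0.    -0.001] shift/.1 [-0.025  0.386  0.887]
0.12 t 1.975 F [ 0.7  0.  -0.1] turn/90 [ 0.    -0.    -0.001] shift/.1 [-0.025  0.414  0.98 ]
0.09 t 1.975 F [ 0.7  0.  -0.1] turn/90 [ 0.    -0.    -0.001] shift/.1 [-0.025  0.423  1.015]
0.045 t 1.975 F [ 0.7  0.  -0.1] turn/90 [ 0.    -0.    -0.001] shift/.1 [-0.025  0.433  1.069]
0 t 1.975 F [ 0.7  0.  -0.1] turn/90 [ 0.    -0.    -0.001] shift/.1 [-0.025  0.442  1.123]
```

{"fn": "arm_command", "kwargs": {"series": [0,0,0,0,0,0.2,0,0,0,0,0,0.07,0.4,0,0,0,0,0,0.14,0.47,0,0,0,0,0,0.2,0.54,0,0,0,0,0,0.25,0.61,0]}}

```text
t: 2.6
eef_pos: [0.5214, -0.0771, 0.2178]
ee_rot: [-3.141, 0.0, -1.642]
force: [0.6, 0.7, 0.0]
width: 0.0005
gripper_force: 0.2
```

{"fn": "arm_command", "kwargs": {"series": [0,0,0,0,0.05,0.08,0,0,0,0,0,0.09,0.16,0,0,0,0,0,0.12,0.22,0,0,0,0,0,0.14,0.27,0]}}

```text
t: 3.1
eef_pos: [0.5072, -0.0762, 0.1901]
ee_rot: [3.141, -0.0, -1.641]
force: [-0.2, -0.3, 0.0]
width: 0.0005
gripper_force: 0.0
```

{"fn": "arm_command", "kwargs": {"series": [0,0,0,0,0.02,0.04,0,0,0,0,0,0.03,0.08,0,0,0,0,0,0.03,0.1,0]}}

```text
t: 3.48
eef_pos: [0.5044, -0.076, 0.1803]
ee_rot: [3.141, -0.0, -1.641]
force: [0.1, 0.1, 0.5]
width: 0.0006
gripper_force: 0.0
```

{"fn": "arm_command", "kwargs": {"series": [0,0,0,0,0.01,0.02,0,0,0,0,0,0.01,0.03,0]}}

```text
t: 3.72
eef_pos: [0.5035, -0.0759, 0.1775]
ee_rot: [3.142, 0.0, -1.641]
force: [0.4, 0.2, -0.2]
width: 0.0002
gripper_force: 0.0
```

Run:
```python
from h import *
a=arm.grab_frame("top")[130:250,195:355];b=arm.grab_frame("scene")[110:290,140:380]
f=lambda i:np.clip(i.astype(float)*1.8+25,0,255).astype(np.uint8)
a=cv2.resize(f(a),(400,300));b=cv2.resize(f(b),(400,300))
cv2.imwrite("pics/c1.png",np.vstack([a,b]))
```

```text
(no output)
```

View pics/c1.png

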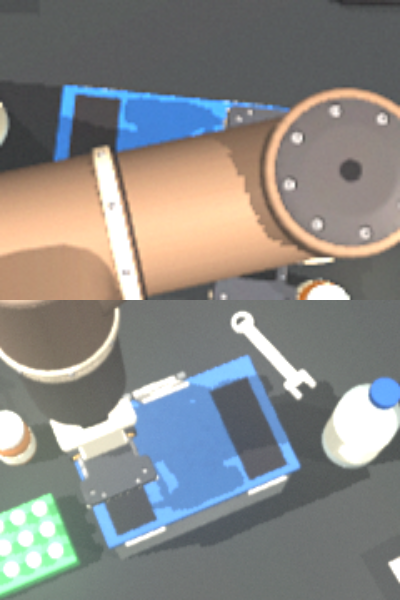

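The scene crop shows the lid almost down under the gripper at about (110,440). The hasp stands up at the front edge at about (160,387). I'll press on in small steps.

{"fn": "arm_command", "kwargs": {"series": [0,0,0,0,0,0.02,0,0,0,0,0,0,0.03,0]}}

```text
t: 4.08
eef_pos: [0.5038, -0.076, 0.1761]
ee_rot: [-3.141, -0.0, -1.64]
force: [-6.6, 1.9, 20.2]
width: 0.0006
gripper_force: 9.3
```

{"fn": "arm_command", "kwargs": {"series": [0,0,0,0,0,0.02,0,0,0,0,0,0,0.03,0]}}

```text
t: 4.32
eef_pos: [0.5031, -0.0759, 0.173]
ee_rot: [-3.141, -0.0, -1.641]
force: [-7.2, 2.7, 11.8]
width: 0.0008
gripper_force: 5.6
```

{"fn": "arm_command", "kwargs": {"series": [0,0,0,0,0,0.015,0,0,0,0,0,0,0.02,0]}}

```text
t: 4.58
eef_pos: [0.5028, -0.0759, 0.1698]
ee_rot: [3.141, -0.0, -1.641]
force: [-3.5, 0.7, 2.6]
width: 0.0005
gripper_force: 1.8
```

{"fn": "arm_command", "kwargs": {"series": [0,0,0,0,0,0.015,0,0,0,0,0,0,0.02,0]}}

```text
t: 4.82
eef_pos: [0.5037, -0.0759, 0.1674]
ee_rot: [-3.141, 0.0, -1.641]
force: [0.7, 0.1, 0.4]
width: 0.0001
gripper_force: 0.0
```

{"fn": "arm_command", "kwargs": {"series": [0,0,0,0,0,0.015,0,0,0,0,0,0,0.02,0]}}

```text
t: 5.08
eef_pos: [0.5038, -0.0759, 0.1661]
ee_rot: [-3.141, -0.0, -1.641]
force: [-4.0, 1.9, 10.3]
width: 0.0006
gripper_force: 5.0
```

{"fn": "arm_command", "kwargs": {"series": [0,0,0,0,0,0.01,0,0,0,0,0,0,0.01,0]}}

```text
t: 5.32
eef_pos: [0.5038, -0.0759, 0.166]
ee_rot: [-3.14, -0.0, -1.64]
force: [-6.8, 2.6, 14.6]
width: 0.0004
gripper_force: 7.5
```

{"fn": "arm_command", "kwargs": {"series": [0,0,0,0,0,-0.5,0,0,0,0,0,0,-1,0,0,0,0,0,0,-1,0]}}

```text
t: 5.7
eef_pos: [0.5058, -0.0758, 0.2686]
ee_rot: [-3.134, 0.001, -1.64]
force: [-0.3, -0.1, -1.2]
width: 0.0006
gripper_force: 0.0
```

```bash
cat >> h.py <<'E'
FWD=RC*mat([0,-1,0],[0,0,-1])
E
python3 - <<'E'
from h import *
s=arm.get_state();print(s['eef_pos'],s['q'],s['force'])
cmd(w(-.01,0,.285),FWD)
a=arm.grab_frame("top")[130:250,195:355];b=arm.grab_frame("scene")[110:290,140:380]
f=lambda i:np.clip(i.astype(float)*1.8+25,0,255).astype(np.uint8)
cv2.imwrite("pics/c2.png",np.hstack([cv2.resize(f(a),(400,300)),cv2.resize(f(b),(400,300))]))
E
```

```text
[ 0.5057634  -0.07578303  0.26864188] [ 0.23658742  0.06912073 -0.31682748  0.00126592 -1.1770619  -0.30676964] [-0.31637941 -0.07767641 -1.20352443]
t 5.7 F [-0.3 -0.1 -1.2] turn/90 [-0.005 -0.003 -1.   ] shift/.1 [-0.872 -0.364 -0.16 ]
```

View pics/c2.png

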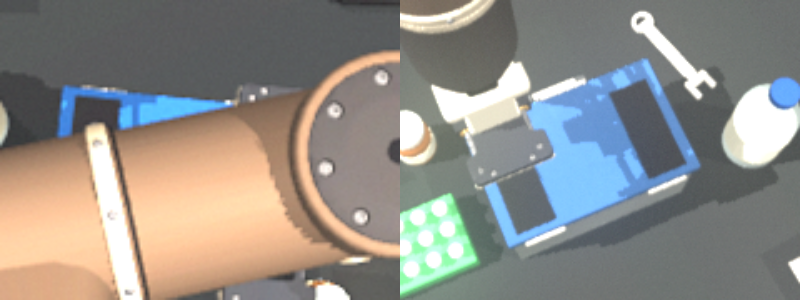

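The lid is shut and flat in the scene view. The hasp strip stands up and leans back at crop (558,88). Next I move behind it.

{"fn": "arm_command", "kwargs": {"series": [0,0,-0.5,-0.4,-0.18,-0.2,0,0,0,-0.5,-0.87,-0.36,-0.2,0,0,0,-1,-0.87,-0.36,-0.16,0,0,0,-1,-0.87,-0.36,-0.16,0,0,0,-1,-0.87,-0.36,-0.16,0,0,0,-1,-0.87,-0.36,-0.16,0,0,0,-1,-0.87,-0.36,-0.16,0,0,0,-1,-0.87,-0.36,-0.16,0]}}

```text
t: 6.8
eef_pos: [0.5449, 0.0083, 0.2787]
ee_rot: [3.141, 0.003, -0.135]
force: [-0.0, -0.1, -0.3]
width: 0.0002
gripper_force: 0.0
```

```bash
cat >> h.py <<'E'
def lean(a): return RC*mat([0,-1,0],[np.sin(a),0,-np.cos(a)])
def tcp(h,a,s=.042,gap=0.,y=0.):
    """TCP so the leaned closed fingertip touches the strap's outer face at s from the pin"""
    d=np.array([-np.sin(h),0,-np.cos(h)]);n=np.array([-np.cos(h),0,np.sin(h)])
    C=np.array([-.088,y,.140])+s*d+(.005+gap)*n
    tx=np.array([np.cos(a),0,np.sin(a)]);tz=np.array([np.sin(a),0,-np.cos(a)])
    k=-np.clip(n@tx/.15,-1,1)*.0095   # touching corner
    return w(*(C-k*tx-.022*tz))
E
python3 - <<'E'
from h import *
s=arm.get_state();print(s['eef_pos'],s['ee_rot'],s['q'])
sc=arm.camera_model("scene")
for h in (3.14,3.4,3.7): print(h,proj(sc,[w(-.088-.09*np.sin(h),0,.14-.09*np.cos(h)),w(-.088,0,.14)]).round(0).tolist())
cmd(w(-.01,0,.285),FWD)
cmd(w(-.01,0,.205),FWD)
base=(w(-.01,0,.205),FWD)
for h in (3.3,3.0,2.7,2.4,2.1): print(h,end=" ");cmd(tcp(h,0,s=.05),FWD,base)
E
```

```text
[0.54492187 0.00826319 0.27873842] [ 3.14053556e+00  2.60987126e-03 -1.34921613e-01] [ 3.74557762e-01  1.27213984e-01 -2.26752437e-01 -3.72801751e-04
 -1.21962391e+00  1.06144706e+00]
3.14 [[231.0, 146.0], [233.0, 163.0]]
3.4 [[235.0, 157.0], [233.0, 163.0]]
3.7 [[241.0, 170.0], [233.0, 163.0]]
t 6.8 F [-0.  -0.1 -0.3] turn/90 [ 0.001  0.002 -0.041] shift/.1 [ 0.03  -0.008 -0.063]
t 6.8 F [-0.  -0.1 -0.3] turn/90 [ 0.001  0.002 -0.041] shift/.1 [ 0.032 -0.009  0.737]
3.3 t 6.8 F [-0.  -0.1 -0.3] turn/90 [0. 0. 0.] shift/.1 [-0.557 -0.    -0.056]
3.0 t 6.8 F [-0.  -0.1 -0.3] turn/90 [0. 0. 0.] shift/.1 [-0.706 -0.    -0.072]
2.7 t 6.8 F [-0.  -0.1 -0.3] turn/90 [0. 0. 0.] shift/.1 [-0.853 -0.    -0.043]
2.4 t 6.8 F [-0.  -0.1 -0.3] turn/90 [0. 0. 0.] shift/.1 [-0.986 -0.     0.028]
2.1 t 6.8 F [-0.  -0.1 -0.3] turn/90 [0. 0. 0.] shift/.1 [-1.091 -0.     0.134]
```

{"fn": "arm_command", "kwargs": {"series": [0,0,-0.04,0.03,0,0.35,0,0,0,-0.04,0.03,0,0.73,0,0,0,-0.04,0.03,0,0.73,0]}}

```text
t: 7.18
eef_pos: [0.546, 0.0073, 0.2037]
ee_rot: [3.139, 0.008, -0.079]
force: [-1.0, -0.3, 1.0]
width: 0.0007
gripper_force: 0.0
```

{"fn": "arm_command", "kwargs": {"series": [0,0,0,-0.15,0,-0.03,0,0,0,0,-0.3,0,-0.05,0,0,0,0,-0.42,0,-0.06,0,0,0,0,-0.54,0,-0.06,0,0,0,0,-0.63,0,-0.07,0,0,0,0,-0.72,0,-0.07,0,0,0,0,-0.79,0,-0.06,0,0,0,0,-0.86,0,-0.04,0]}}

```text
t: 8.18
eef_pos: [0.4624, 0.0147, 0.2115]
ee_rot: [3.142, 0.0, -0.078]
force: [0.3, 1.4, 1.9]
width: 0.0004
gripper_force: 0.6
```

Run:
```python
from h import *
for h,a in ((2.4,0),(2.1,0),(1.8,0),(1.57,.1),(1.35,.25),(1.1,.4),(.9,.5),(.7,.52)): print(h,end=" ");cmd(tcp(h,a,s=.05 if h>2 else .045),lean(a))
```

```text
2.4 t 8.175 F [0.3 1.4 1.9] turn/90 [ 0.     0.    -0.005] shift/.1 [-0.127  0.001  0.092]
2.1 t 8.175 F [0.3 1.4 1.9] turn/90 [ 0.     0.    -0.005] shift/.1 [-0.233  0.002  0.199]
1.8 t 8.175 F [0.3 1.4 1.9] turn/90 [ 0.     0.    -0.005] shift/.1 [-0.253  0.002  0.344]
1.57 t 8.175 F [0.3 1.4 1.9] turn/90 [ 0.     0.064 -0.005] shift/.1 [-0.331  0.003  0.44 ]
1.35 t 8.175 F [0.3 1.4 1.9] turn/90 [ 0.001  0.159 -0.005] shift/.1 [-0.408  0.003  0.547]
1.1 t 8.175 F [0.3 1.4 1.9] turn/90 [ 0.001  0.255 -0.005] shift/.1 [-0.472  0.004  0.689]
0.9 t 8.175 F [0.3 1.4 1.9] turn/90 [ 0.001  0.318 -0.005] shift/.1 [-0.494  0.004  0.808]
0.7 t 8.175 F [0.3 1.4 1.9] turn/90 [ 0.001  0.331 -0.005] shift/.1 [-0.441  0.004  0.883]
```

{"fn": "arm_command", "kwargs": {"series": [0,0,0,-0.06,0,0.04,0,0,0,0,-0.13,0,0.09,0,0,0,0,-0.19,0,0.14,0,0,0,0,-0.24,0,0.2,0,0,0,0,-0.25,0,0.27,0,0,0,0,-0.26,0,0.34,0,0,0.06,0,-0.33,0,0.44,0,0,0.16,0,-0.41,0,0.55,0]}}

```text
t: 9.18
eef_pos: [0.4241, 0.0188, 0.1571]
ee_rot: [-3.141, -0.251, -0.08]
force: [1.5, -1.8, 2.6]
width: 0.0002
gripper_force: 0.3
```

Run:
```python
from h import *
s=arm.get_state();print(s['eef_pos'],s['ee_rot'],s['q'])
for h,a in ((1.1,.4),(.9,.5),(.7,.52),(.55,.52),(.4,.52),(.3,.52),(.2,.52)): print(h,end=" ");cmd(tcp(h,a,s=.043),lean(a))
a=arm.grab_frame("scene")[110:260,140:340]
f=lambda i:np.clip(i.astype(float)*1.8+25,0,255).astype(np.uint8)
cv2.imwrite("pics/c3.png",cv2.resize(f(a),(600,450)))
```

```text
[0.42405527 0.01881434 0.15708912] [-3.14066913 -0.25138224 -0.07990937] [ 0.65218694 -0.13554667 -0.93373992  0.29590903 -0.6038496   0.60877968]
1.1 t 9.175 F [ 1.5 -1.8  2.6] turn/90 [ 0.001  0.095 -0.006] shift/.1 [-0.101  0.015  0.115]
0.9 t 9.175 F [ 1.5 -1.8  2.6] turn/90 [ 0.002  0.158 -0.006] shift/.1 [-0.153  0.015  0.22 ]
0.7 t 9.175 F [ 1.5 -1.8  2.6] turn/90 [ 0.002  0.171 -0.006] shift/.1 [-0.122  0.015  0.303]
0.55 t 9.175 F [ 1.5 -1.8  2.6] turn/90 [ 0.002  0.171 -0.006] shift/.1 [-0.087  0.014  0.357]
0.4 t 9.175 F [ 1.5 -1.8  2.6] turn/90 [ 0.002  0.171 -0.006] shift/.1 [-0.044  0.014  0.406]
0.3 t 9.175 F [ 1.5 -1.8  2.6] turn/90 [ 0.002  0.171 -0.006] shift/.1 [-0.011  0.014  0.434]
0.2 t 9.175 F [ 1.5 -1.8  2.6] turn/90 [ 0.002  0.171 -0.006] shift/.1 [0.024 0.013 0.459]
```

View pics/c3.png

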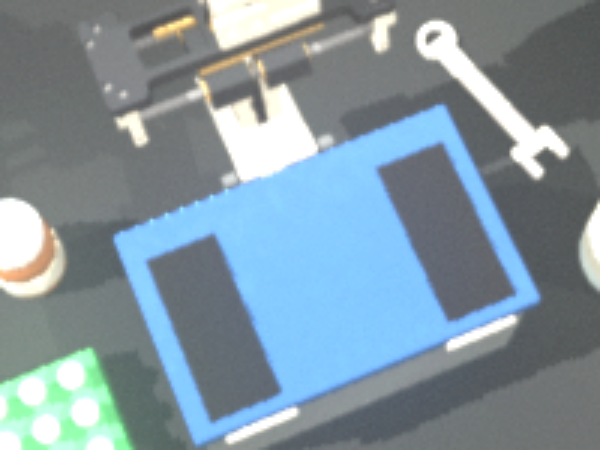

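The hasp is swung out to the front under the fingertips (crop 265,130), and the jar and wrench have not been touched. I'll keep a 20° lean to stay away from wrist singularity and continue down.

Run:
```python
from h import *
for h,a in ((1.1,.35),(.9,.35),(.7,.35),(.55,.35),(.4,.35),(.3,.35),(.2,.35),(.1,.35),(0,.35)): print(h,end=" ");cmd(tcp(h,a,s=.042),lean(a))
```

```text
1.1 t 9.225 F [-16.5 -16.3 -14.9] turn/90 [ 0.007  0.067 -0.008] shift/.1 [ 0.027 -0.075  0.051]
0.9 t 9.225 F [-16.5 -16.3 -14.9] turn/90 [ 0.007  0.067 -0.008] shift/.1 [ 0.026 -0.076  0.136]
0.7 t 9.225 F [-16.5 -16.3 -14.9] turn/90 [ 0.007  0.067 -0.008] shift/.1 [ 0.059 -0.077  0.213]
0.55 t 9.225 F [-16.5 -16.3 -14.9] turn/90 [ 0.007  0.067 -0.008] shift/.1 [ 0.094 -0.078  0.266]
0.4 t 9.225 F [-16.5 -16.3 -14.9] turn/90 [ 0.007  0.067 -0.008] shift/.1 [ 0.137 -0.079  0.313]
0.3 t 9.225 F [-16.5 -16.3 -14.9] turn/90 [ 0.007  0.067 -0.008] shift/.1 [ 0.168 -0.08   0.341]
0.2 t 9.225 F [-16.5 -16.3 -14.9] turn/90 [ 0.007  0.067 -0.008] shift/.1 [ 0.203 -0.081  0.365]
0.1 t 9.225 F [-16.5 -16.3 -14.9] turn/90 [ 0.007  0.067 -0.008] shift/.1 [ 0.24  -0.081  0.386]
0 t 9.225 F [-16.5 -16.3 -14.9] turn/90 [ 0.007  0.067 -0.008] shift/.1 [ 0.279 -0.082  0.403]
```

Run:
```python
from h import *
for i in range(4):
    s=arm.get_state();print(s['t'],s['eef_pos'],np.round(s['ee_rot'],3),s['q'].round(3),s['qd'].round(2),s['force'].round(1))
    if i<3: arm.grab_frame("scene")
cv2.imwrite("pics/c4.png",cv2.resize(arm.grab_frame("scene")[110:260,100:340],(720,450)))
```

```text
9.225 [0.41144178 0.01080512 0.14779364] [ 3.135 -0.245 -0.083] [ 0.657 -0.146 -0.97   0.308 -0.59   0.586] [-0.06  0.06  0.1  -0.38 -0.37  0.46] [-16.5 -16.3 -14.9]
9.275 [0.41181151 0.01077734 0.1492174 ] [ 3.132 -0.238 -0.078] [ 0.655 -0.143 -0.958  0.295 -0.604  0.605] [-0.03  0.06  0.29 -0.13 -0.16  0.26] [-0.3 -0.8 -1.4]
9.325 [0.41629608 0.01379146 0.15281509] [ 3.135 -0.242 -0.076] [ 0.654 -0.14  -0.946  0.292 -0.608  0.613] [-0.02  0.04  0.2  -0.03 -0.04  0.08] [-0.1 -0.1  1. ]
9.375 [0.41993973 0.0161737  0.15548105] [ 3.138 -0.245 -0.076] [ 0.653 -0.139 -0.937  0.291 -0.61   0.616] [-0.01  0.03  0.13 -0.01 -0.01  0.02] [0.9 0.5 0.5]
```

{"fn": "arm_command", "kwargs": {"series": [0,0,0,0,0,0,0,0,0,0,0,0,0,0]}}

```text
t: 9.68
eef_pos: [0.4235, 0.018, 0.1576]
ee_rot: [3.141, -0.248, -0.08]
force: [-0.2, 0.6, -0.8]
width: 0.0005
gripper_force: 0.0
```

Run:
```python
from h import *
s=arm.get_state();print(s['eef_pos'],s['ee_rot'],s['q'])
for h,a in ((1.1,.35),(.9,.35),(.7,.35),(.55,.35),(.4,.35),(.3,.35),(.2,.35),(.1,.35),(0,.35)): print(h,end=" ");cmd(tcp(h,a,s=.042),lean(a))
```

```text
[0.42351476 0.01800145 0.15756854] [ 3.141129   -0.24798813 -0.07967168] [ 0.65063933 -0.13539529 -0.92950182  0.29029362 -0.61048718  0.61579424]
1.1 t 9.675 F [-0.2  0.6 -0.8] turn/90 [ 0.002  0.065 -0.006] shift/.1 [-0.108  0.006  0.118]
0.9 t 9.675 F [-0.2  0.6 -0.8] turn/90 [ 0.002  0.065 -0.006] shift/.1 [-0.109  0.006  0.203]
0.7 t 9.675 F [-0.2  0.6 -0.8] turn/90 [ 0.002  0.065 -0.006] shift/.1 [-0.076  0.006  0.281]
0.55 t 9.675 F [-0.2  0.6 -0.8] turn/90 [ 0.002  0.065 -0.006] shift/.1 [-0.041  0.005  0.334]
0.4 t 9.675 F [-0.2  0.6 -0.8] turn/90 [ 0.002  0.065 -0.006] shift/.1 [0.001 0.005 0.381]
0.3 t 9.675 F [-0.2  0.6 -0.8] turn/90 [ 0.002  0.065 -0.006] shift/.1 [0.033 0.004 0.409]
0.2 t 9.675 F [-0.2  0.6 -0.8] turn/90 [ 0.002  0.065 -0.006] shift/.1 [0.067 0.004 0.433]
0.1 t 9.675 F [-0.2  0.6 -0.8] turn/90 [ 0.002  0.065 -0.006] shift/.1 [0.104 0.003 0.454]
0 t 9.675 F [-0.2  0.6 -0.8] turn/90 [ 0.002  0.065 -0.006] shift/.1 [0.143 0.003 0.471]
```

Now I go slowly round to about h=0.3.

{"fn": "arm_command", "kwargs": {"series": [0,0.02,0,-0.04,0,0.04,0,0,0.04,0,-0.08,0,0.08,0,0,0.065,0,-0.11,0,0.12,0,0,0.065,0,-0.11,0,0.16,0,0,0.065,0,-0.11,0,0.2,0,0,0.065,0,-0.1,0,0.24,0,0,0.065,0,-0.08,0,0.28,0,0,0.065,0,-0.08,0,0.28,0]}}

```text
t: 10.68
eef_pos: [0.437, 0.0152, 0.1478]
ee_rot: [-3.135, -0.312, -0.078]
force: [-1.2, -0.0, -0.8]
width: 0.0004
gripper_force: 0.0
```

{"fn": "arm_command", "kwargs": {"series": [0,0,0,0.02,0,0.03,0,0,0,0,0.04,0,0.055,0,0,0,0,0.06,0,0.08,0,0,0,0,0.08,0,0.1,0,0,0,0,0.08,0,0.1,0]}}

```text
t: 11.3
eef_pos: [0.4473, 0.0142, 0.1406]
ee_rot: [-3.135, -0.312, -0.079]
force: [-4.1, 0.1, -2.4]
width: 0.0007
gripper_force: 1.8
```

Run:
```python
from h import *
s=arm.get_state();print(s['eef_pos'],s['ee_rot'],s['q'])
for h,a in ((.4,.35),(.3,.35),(.2,.35),(.1,.35),(0,.35)): print(h,end=" ");cmd(tcp(h,a,s=.042),lean(a))
```

```text
[0.44726236 0.01421126 0.1406041 ] [-3.13467707 -0.31178124 -0.07853472] [ 0.59400632 -0.09269823 -1.01379463  0.45320644 -0.43795274  0.50760581]
0.4 t 11.3 F [-4.1  0.1 -2.4] turn/90 [-0.003  0.024 -0.005] shift/.1 [-0.2   -0.013  0.145]
0.3 t 11.3 F [-4.1  0.1 -2.4] turn/90 [-0.003  0.024 -0.005] shift/.1 [-0.169 -0.013  0.175]
0.2 t 11.3 F [-4.1  0.1 -2.4] turn/90 [-0.003  0.024 -0.005] shift/.1 [-0.137 -0.014  0.202]
0.1 t 11.3 F [-4.1  0.1 -2.4] turn/90 [-0.003  0.024 -0.005] shift/.1 [-0.101 -0.014  0.225]
0 t 11.3 F [-4.1  0.1 -2.4] turn/90 [-0.003  0.024 -0.005] shift/.1 [-0.064 -0.014  0.244]
```

Joint 3 is at its range limit here because the lean carries the wrist too close to the base. By the given dimensions a nearly upright tool still clears the lid by about 20 mm at this height. I'll back off and reduce the lean.

{"fn": "arm_command", "kwargs": {"series": [0,0,0,-0.15,0,-0.05,0,0,-0.06,0,-0.25,0,-0.1,0,0,-0.12,0,-0.25,0,-0.1,0,0,-0.16,0,-0.25,0,-0.1,0,0,-0.16,0,-0.25,0,-0.1,0]}}

```text
t: 11.92
eef_pos: [0.4224, 0.0177, 0.1441]
ee_rot: [-3.133, -0.064, -0.077]
force: [-0.1, 0.1, 0.1]
width: 0.0004
gripper_force: 0.0
```

Run:
```python
from h import *
arm.grab_frame("scene")
s=arm.get_state();print(s['eef_pos'],s['ee_rot'],s['q'].round(3),s['qd'].round(2))
for h,a,g in ((.15,.08,.02),(.1,.08,.02),(.1,.08,.005),(.1,.08,0),(0,.08,0)): print(h,end=" ");cmd(tcp(h,a,s=.042,gap=g),lean(a))
cv2.imwrite("pics/c5.png",cv2.resize(np.clip(arm.grab_frame("scene")[90:240,140:340]*1.6+20.,0,255).astype(np.uint8),(600,450)))
```

```text
[0.42140458 0.01704764 0.14356524] [-3.13329716 -0.06351243 -0.07713929] [ 0.541 -0.004 -0.729  0.042 -0.789  0.924] [ 0.01 -0.02 -0.04  0.01  0.01 -0.01]
0.15 t 11.975 F [ 0.1  0.4 -0.3] turn/90 [-0.005  0.01  -0.005] shift/.1 [ 0.054 -0.004  0.206]
0.1 t 11.975 F [ 0.1  0.4 -0.3] turn/90 [-0.005  0.01  -0.005] shift/.1 [ 0.072 -0.004  0.222]
0.1 t 11.975 F [ 0.1  0.4 -0.3] turn/90 [-0.005  0.01  -0.005] shift/.1 [ 0.22  -0.005  0.246]
0.1 t 11.975 F [ 0.1  0.4 -0.3] turn/90 [-0.005  0.01  -0.005] shift/.1 [ 0.269 -0.005  0.255]
0 t 11.975 F [ 0.1  0.4 -0.3] turn/90 [-0.005  0.01  -0.005] shift/.1 [ 0.31  -0.005  0.264]
```

View pics/c5.png

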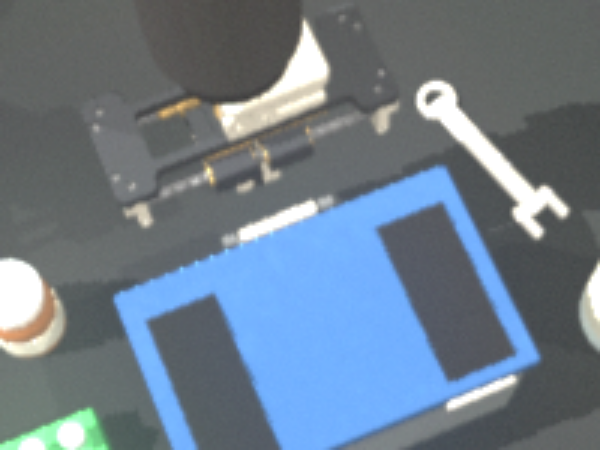

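The hasp now hangs down against the front (pale strip at crop 280,220), and the fingers are clear of it. I'll lower the tool, then push towards the case.

{"fn": "arm_command", "kwargs": {"series": [0,0,0,0.02,0,0.08,0,0,0,0,0.04,0,0.16,0,0,0,0,0.07,0,0.22,0,0,0,0,0.07,0,0.22,0]}}

```text
t: 12.52
eef_pos: [0.429, 0.016, 0.1208]
ee_rot: [-3.135, -0.061, -0.077]
force: [0.1, 0.4, -0.0]
width: 0.0004
gripper_force: 0.0
```

{"fn": "arm_command", "kwargs": {"series": [0,0,0,0.05,0,0.01,0,0,0,0,0.1,0,0.02,0,0,0,0,0.14,0,0.02,0,0,0,0,0.14,0,0.02,0]}}

```text
t: 13.02
eef_pos: [0.4436, 0.0151, 0.1204]
ee_rot: [-3.134, -0.062, -0.077]
force: [-0.5, 0.0, 0.2]
width: 0.0005
gripper_force: 0.0
```

Run:
```python
from h import *
s=arm.get_state();print(s['eef_pos'],s['ee_rot'],s['q'].round(3),s['qd'].round(2))
for h,a,g in ((.1,.08,0),(0,.08,0)): print(h,end=" ");cmd(tcp(h,a,s=.042,gap=g),lean(a))
```

```text
[0.44357128 0.01507461 0.12037335] [-3.13414339 -0.06170208 -0.07684929] [ 0.505  0.072 -0.717  0.042 -0.727  0.959] [ 0.   -0.01 -0.01 -0.   -0.   -0.  ]
0.1 t 13.025 F [-0.5  0.   0.2] turn/90 [-0.004  0.012 -0.004] shift/.1 [ 0.062 -0.01   0.009]
0 t 13.025 F [-0.5  0.   0.2] turn/90 [-0.004  0.012 -0.004] shift/.1 [ 0.103 -0.01   0.018]
```

{"fn": "arm_command", "kwargs": {"series": [0,0,0,0.02,0,0.005,0,0,0,0,0.04,0,0.01,0,0,0,0,0.05,0,0.01,0]}}

```text
t: 13.4
eef_pos: [0.4483, 0.0147, 0.1196]
ee_rot: [-3.134, -0.062, -0.076]
force: [-0.2, -0.7, 0.9]
width: 0.0007
gripper_force: 0.0
```

{"fn": "arm_command", "kwargs": {"series": [0,0,0,0.01,0,0,0,0,0,0,0.02,0,0,0]}}

```text
t: 13.65
eef_pos: [0.4488, 0.0145, 0.1195]
ee_rot: [-3.134, -0.059, -0.077]
force: [-10.4, 7.2, 8.6]
width: 0.001
gripper_force: 6.5
```

{"fn": "arm_command", "kwargs": {"series": [0,0,0,0.01,0,0,0,0,0,0,0.02,0,0,0]}}

```text
t: 13.9
eef_pos: [0.4492, 0.0143, 0.1193]
ee_rot: [-3.135, -0.056, -0.078]
force: [-18.7, 10.6, 14.9]
width: 0.0
gripper_force: 10.4
```

Run:
```python
from h import *
s=arm.get_state();F=s['force'];M=s['moment'];print(s['eef_pos'],F.round(1),M.round(2),s['q'].round(3),s['joint_efforts'].round(2),s['gripper_force'])
r0=np.cross(F,M)/(F@F);print("closest point offset",r0.round(4),"along",(F/np.linalg.norm(F)).round(3), "residual",(F@M)/np.linalg.norm(F))
cv2.imwrite("pics/w1.png",arm.grab_frame("wrist"))
```

```text
[0.44916051 0.01428567 0.11930527] [-18.7  10.6  14.9] [3.82 6.8  0.32] [ 0.494  0.086 -0.701  0.037 -0.733  0.973] [ -5.15 -24.64  25.25   9.19   4.    -0.12] 10.40513165295124
closest point offset [-0.1429  0.0918 -0.2454] along [-0.715  0.407  0.569] residual 0.2193270016143291
```

View pics/w1.png

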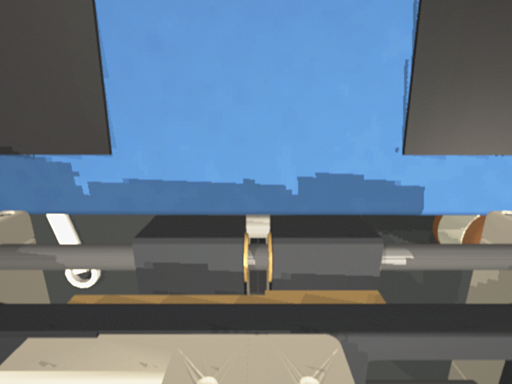

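The wrist view shows the finger blocks (dark, rows 215-290) right up against the lid's front edge at row 213. The upper finger probably meets the hinge, so more lean is needed. I'll back off and lean about 0.25 rad.

{"fn": "arm_command", "kwargs": {"series": [0,0,0,-0.08,0,0,0,0,0.03,0,-0.25,0,0,0,0,0.08,0,-0.25,0,0,0,0,0.12,0,-0.25,0,0,0,0,0.12,0,-0.25,0,0,0,0,0.12,0,-0.25,0,0,0]}}

```text
t: 14.7
eef_pos: [0.4277, 0.0165, 0.1187]
ee_rot: [-3.134, -0.25, -0.078]
force: [0.2, 0.0, -0.2]
width: 0.0005
gripper_force: 0.0
```

Run:
```python
from h import *
s=arm.get_state();print(s['eef_pos'],s['ee_rot'],s['q'].round(3),s['qd'].round(2),s['moment'])
for h,a,g in ((.1,.25,.01),(.1,.25,0),(0,.25,0)): print(h,end=" ");cmd(tcp(h,a,s=.044,gap=g),lean(a))
```

```text
[0.42770511 0.01649303 0.11869534] [-3.13369601 -0.24987326 -0.07768163] [ 0.618 -0.063 -1.004  0.353 -0.456  0.572] [-0.    0.01  0.01  0.    0.   -0.01] [-0.03159919  0.9458536  -0.04197735]
0.1 t 14.7 F [ 0.2  0.  -0.2] turn/90 [-0.004  0.    -0.005] shift/.1 [ 0.078 -0.007  0.041]
0.1 t 14.7 F [ 0.2  0.  -0.2] turn/90 [-0.004  0.    -0.005] shift/.1 [ 0.172 -0.007  0.075]
0 t 14.7 F [ 0.2  0.  -0.2] turn/90 [-0.004  0.    -0.005] shift/.1 [ 0.213 -0.007  0.093]
```

{"fn": "arm_command", "kwargs": {"series": [0,0,0,0.04,0,0.02,0,0,0,0,0.08,0,0.04,0,0,0,0,0.12,0,0.055,0,0,0,0,0.15,0,0.065,0,0,0,0,0.15,0,0.065,0]}}

```text
t: 15.32
eef_pos: [0.4436, 0.015, 0.1157]
ee_rot: [-3.134, -0.25, -0.078]
force: [0.3, -0.2, 0.2]
width: 0.0007
gripper_force: 0.0
```

{"fn": "arm_command", "kwargs": {"series": [0,0,0,0.01,0,0.005,0,0,0,0,0.02,0,0.01,0]}}

```text
t: 15.58
eef_pos: [0.4455, 0.0149, 0.1153]
ee_rot: [-3.134, -0.25, -0.078]
force: [-1.2, 0.4, 1.4]
width: 0.0008
gripper_force: 1.3
```

Run:
```python
from h import *
s=arm.get_state();print(s['eef_pos'],s['ee_rot'],s['q'].round(3),s['qd'].round(2),s['moment'])
for h,a,g in ((.1,.25,0),(0,.25,0)): print(h,end=" ");cmd(tcp(h,a,s=.044,gap=g),lean(a))
```

```text
[0.44553105 0.01489024 0.11530249] [-3.13395762 -0.25008393 -0.07784029] [ 0.58  -0.021 -0.975  0.351 -0.436  0.608] [-0.02  0.02  0.01 -0.    0.    0.02] [0.14705124 1.7271193  0.06403052]
0.1 t 15.575 F [-1.2  0.4  1.4] turn/90 [-0.004 -0.    -0.005] shift/.1 [ 0.007 -0.01  -0.002]
0 t 15.575 F [-1.2  0.4  1.4] turn/90 [-0.004 -0.    -0.005] shift/.1 [ 0.048 -0.01   0.016]
```

{"fn": "arm_command", "kwargs": {"series": [0,0,0,0.01,0,0,0,0,0,0,0.02,0,0.005,0]}}

```text
t: 15.82
eef_pos: [0.4467, 0.0146, 0.115]
ee_rot: [-3.134, -0.249, -0.078]
force: [-11.6, 6.1, 8.5]
width: 0.0006
gripper_force: 6.7
```

{"fn": "arm_command", "kwargs": {"series": [0,0,0,0.01,0,0.005,0,0,0,0,0.015,0,0.005,0]}}

```text
t: 16.08
eef_pos: [0.4485, 0.0145, 0.1148]
ee_rot: [-3.134, -0.249, -0.078]
force: [-4.9, 3.5, 0.0]
width: 0.0002
gripper_force: 2.6
```

{"fn": "arm_command", "kwargs": {"series": [0,0,0,0.01,0,0.003,0,0,0,0,0.015,0,0.005,0]}}

```text
t: 16.32
eef_pos: [0.4502, 0.0143, 0.1147]
ee_rot: [-3.134, -0.249, -0.078]
force: [-8.0, 4.7, 2.8]
width: 0.0009
gripper_force: 4.3
```

{"fn": "arm_command", "kwargs": {"series": [0,0,0,0.01,0,0.003,0,0,0,0,0.015,0,0.005,0]}}

```text
t: 16.58
eef_pos: [0.4507, 0.0139, 0.1143]
ee_rot: [-3.135, -0.248, -0.078]
force: [-24.3, 11.3, 15.7]
width: 0.0005
gripper_force: 12.6
```

{"fn": "arm_command", "kwargs": {"series": [0,0,0,0.01,0,0.003,0,0,0,0,0.01,0,0.003,0]}}

```text
t: 16.82
eef_pos: [0.451, 0.0138, 0.1141]
ee_rot: [-3.135, -0.247, -0.078]
force: [-31.4, 15.8, 20.3]
width: 0.0002
gripper_force: 16.2
```

The hasp has reached a hard stop after 4.4 mm, which matches h = 0. I'll let go and check.

{"fn": "arm_command", "kwargs": {"series": [0,0,0,-0.05,0,0,0,0,0,0,-0.25,0,0,0,0,0,0,-0.25,0,-0.2,0,0,-0.16,0,-0.25,0,-0.5,0,0,-0.16,0,-0.25,0,-0.9,0,0,-0.16,0,-0.25,0,-1,0,0,-0.16,0,-0.25,0,-1,0]}}

```text
t: 17.7
eef_pos: [0.4049, 0.0173, 0.2058]
ee_rot: [-3.134, -0.001, -0.077]
force: [0.1, 0.1, -1.0]
width: 0.0008
gripper_force: 0.0
```

Run:
```python
from h import *
s=arm.get_state();print(s['eef_pos'],s['q'].round(2))
f=lambda i:np.clip(i.astype(float)*1.8+25,0,255).astype(np.uint8)
a=arm.grab_frame("scene")[100:250,140:340]; b=arm.grab_frame("wrist")
cv2.imwrite("pics/c6.png",np.hstack([cv2.resize(f(a),(400,300)),cv2.resize(f(b),(400,300))]))
sc=arm.camera_model("scene")
# pin and strap outer face points for shut hasp -> crop px
for h in (0,.1):
    X=[w(-.088-.005*np.cos(h)-q*np.sin(h),y,.14-q*np.cos(h)) for q in(0,.09) for y in(-.028,.028)]
    print(h,((proj(sc,X)-[140,100])*2).round(1).tolist())
```

```text
[0.40486891 0.01727761 0.20581788] [ 0.53 -0.07 -0.6  -0.01 -1.03  0.97]
0 [[158.6, 131.8], [207.9, 111.8], [164.0, 159.9], [209.1, 141.4]]
0.1 [[158.6, 131.8], [207.9, 111.8], [161.0, 152.9], [206.0, 134.6]]
```

View pics/c6.png

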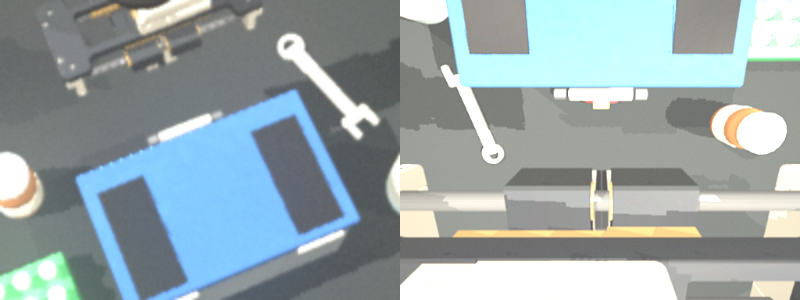

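The lid is flat and the hasp lies against the front with the staple standing through it (wrist crop 602,103). The neighbouring items are undisturbed, and the gripper is clear.

```bash
python3 -c "
from station import arm
print(arm.job_done())"
```

```text
the job is handed in; nothing more can be done
None
```

I handed the job in at about 18 s on the robot's clock: the lid pressed down to its stop and the hasp pushed flat over the staple, each with the force drop of a snap, with the peak wrist force reading about 40 N, the gripper clear and the surrounding items looking undisturbed; the judge's verdict was not shown.

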